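# Tip rinsed knob balls out of a spouted wash basket

## Robot

A 6-joint arm with a two-finger parallel gripper is mounted at the origin on the work surface. World frame = base frame: x ahead of the robot, y to its left, z up, the work surface at z = 0. Lengths are in m, angles in rad, forces in N, time in s.
With the tool pointing down it reaches from about 0.35 to 0.725 m from the base axis. Payload 6 kg.
Tool frame: the origin (TCP) lies midway between the tips of the shut fingers; the grasp point (between the pads) lies behind it (r.grip_point_offset is the z of the grasp point in the tool frame, in m); z points along the fingers, y is the line along which they close (so a half turn about z gives the same grasp; the last joint's range is limited). The gripper opens to 85 mm and grips with 20 to 120 N. Pads are 22 mm wide; open, the fingers measure 114 mm over their backs; the gripper's body (76 mm by 85 mm) begins 54 mm behind the grasp point. The pads swing forward as they close: fully open they stand 13 mm farther back than shut.
Start: joints at [1.468, 0.04, 0.085, 0, -1.615, -0.334], TCP at [0.254, 0.544, 0.231] pointing down, gripper open.
Joint ranges: [-2.56, 2.56], [-1.29, 2.01], [-1.08, 1.49], [-3.29, 1.98], [-2.81, -0.18], [-2.99, 2.99]. Speed limits (rad/s): [2.57, 2.57, 3.01, 3.14, 3.14, 3.14].

## Interface

Orientations are given as a unit quaternion [x, y, z, w].
In Python, from plant import r gives the robot as it stands. The module is installed in compiled form; this text tells all that it offers. Calls block until the motion is done:
- r.reach(position, orientation): joint-space move of the TCP to a pose.
- r.move_straight(position, orientation=None, speed=0.15, threshold=None): straight line of the TCP; orientation=None keeps the orientation; speed is the mean speed in m/s. With threshold (N) it stops when the force on the tool has changed by that much, and returns True; else False.
- r.move_j(angles): joint-space move.
- r.command_gripper(opening, effort=None): opening from 0.0 (shut) to 1.0 (fully open); effort is the grip in N (None keeps the last); returns when the fingers have stopped.
- r.sleep(seconds).
- r.solve_ik(position, orientation): joint angles nearest the present ones, or None.
- r.get_obs(): the state.
- r.camera(name): name is "scene" or "top"; returns a dict with "color" (384x512x3 uint8, red, green, blue), "range_z" (384x512 float32, m along the optical axis (not along the pixel's ray), 0 where there is no reading), "mtx" (3x3 intrinsics, pixels), "xyz" and "rotation" of the camera in the world. Camera axes: x right, y down, z forward; pixel columns grow to the right and rows downward; lengths in m; the calibration is good to about 2 mm. A picture is of the moment at which its call begins.
A pose or a line that the arm cannot do raises r.Unreachable and nothing moves.
- r.hand_in(): hands the job in; it is judged then, once.
Trained networks look in a picture, given as the dict that the camera call returned (one of the last four; its "shot" number tells which), for a name from the list of things; names that differ only in an ending like _2 or _b are one class to them, and where a whole thing is asked for, a point or a joint stands for the part that bears it (a point fixed in the world has none). Each returns a list of dicts, best first, with "confidence" (0 to 1); they miss things now and then, are a little off and sometimes report something else, mostly with a low value. They report only what shows in the picture. A call takes as long as a camera call. They do not tell look-alikes from the thing itself.
- r.trace(picture, label): "mask" (384x512 bool, what is visible of it) and "rect" ([left, top, right, bottom] in pixels, round what is visible of it).
- r.tip_of(picture, label): "at" ([column, row] in pixels: a listed point, or the origin of a listed thing).
The state is a dict: "t": time; "joint_pos": joint angles; "qvel": joint speeds; "effort": joint torques, N m; "tcp_pos": TCP position; "ee_rot": TCP orientation; "wrist_force": force on the tool from outside, world axes, zero at the start; "ft_torque": the same for the moment, N m; "gripper_width": opening from 0.0 (shut) to 1.0 (fully open); "grasp_force": force on a finger pad.
Only numpy, scipy, OpenCV 4.12 (cv2) and the standard library are available. Lean on these libraries where they do the work, as an engineer would, in place of code of your own. Each camera call takes 0.05 s, during which the arm holds its last target. There are 200 camera calls.

## Task

Pick up the mesh rinse basket with the notched spout by its bar handle and, over the low rectangular parts tray, tip it spout-down so that both steel balls roll out through the spout into the tray. Do not touch the balls with the gripper. Then stand the empty basket upright on the bench again, clear of the tray, and let go.

Things in the scene. Friction and masses are not known exactly. Their poses are not given: they have to be found in the camera images.
- basket: Loose steel-mesh basket 130x90 mm, 0.22 kg, walls 45 high. Origin: underside, below the handle; z up, +x to the spout: a 50 wide notch, floor ramping up 20 deg from x=20 to the lip at x=75, z=23 mm. Carried level it keeps the balls; tilted spout-down 40-55 deg they roll out. Handle: black bar on an arch, 18 thick (x), 70 long (y), 24 high, centre at z=97 mm above origin; pinch its thickness.
- tray: Fixed low rectangular aluminium parts tray with a dark rubber mat inside, 180 mm (its x) by 150 mm (its y), rim 30 mm high, walls 4 mm, floor about 5 mm thick. Origin: centre of its underside, on the bench; z up.
- ball1: Polished steel ball, 22 mm diameter, 44 g, lying free in the basket at the start. Origin at its centre (its axes turn as it rolls).
- ball2: The second, identical steel ball, 22 mm diameter, 44 g, in the basket at the start. Origin at its centre.
There are look-alikes about, which are no part of the job. Leave any green look-alike of the basket alone. What is shaped like the ball2 but orange is not meant.

How it is judged:
On the way:
1. the basket is tipped spout-down by more than 20 degrees over the tray (its origin within 220 mm of the tray's centre, sideways) (angle between basket's own x axis and vertical above 1.92 rad and horizontal distance between basket and tray below 0.22 m), for 0.2 s.
At the end, for the whole second after the job is handed in: Both balls lie inside the tray's walls, low on its floor (centres below 30 mm); the basket stands upright (within 7 degrees) and still on the bench itself (underside within 12 mm of it), off the tray, its origin more than 110 mm from the tray's centre (x of ball1 in the frame of tray between -0.09 and 0.09 m and y of ball1 in the frame of tray between -0.075 and 0.075 m and height (world z) of each of ball1, ball2 below 0.03 m and x of ball2 in the frame of tray between -0.09 and 0.09 m and y of ball2 in the frame of tray between -0.075 and 0.075 m and angle between basket's own z axis and vertical below 0.12 rad and height (world z) of basket below 0.012 m and horizontal distance between basket and tray above 0.11 m and linear speed of basket below 0.03 m/s); the robot touches nothing.
It fails at once if a ball is touched by the gripper (more than 0.5 N) (contact force between the fingers and ball1 above 0.5 N or contact force between the fingers and ball2 above 0.5 N).
It fails at once if the basket is tipped (over 35 degrees) other than towards its spout (spout end less than 20 degrees below level) (angle between basket's own z axis and vertical above 0.61 rad and angle between basket's own x axis and vertical below 1.92 rad).
It also fails if it takes over 58 s, if anything falls off the work surface, if the arm or the gripper's body presses on something with over 40 N, if the wrist force passes 120 N, or if a joint passes its speed limit or range.

## Working session

There is one attempt and no reset: what is moved stays moved. The work goes in short steps, each a Python script; the robot and the scene stay as the last script left them, time stands still between calls to the robot, and variables do not carry over. Pictures are saved under pics/ and viewed, at most 10 in all, crops included, and the job is handed in when it is done.

```bash
mkdir -p pics
cat > h.py <<'E'
import numpy as np, cv2
from plant import r
def cloud(p):
    z=p["range_z"];v,u=np.mgrid[:384,:512];K=np.array(p["mtx"])
    c=np.stack([(u-K[0,2])/K[0,0]*z,(v-K[1,2])/K[1,1]*z,z],-1)
    R=np.array(p["rotation"]); 
    if R.shape!=(3,3):
        from scipy.spatial.transform import Rotation; R=Rotation.from_quat(R).as_matrix()
    w=c@R.T+np.array(p["xyz"]); w[z==0]=np.nan
    return w
def save(p,n): cv2.imwrite(f"pics/{n}.png",cv2.cvtColor(p["color"],cv2.COLOR_RGB2BGR))
E
python3 - <<'E'
from h import *
o=r.get_obs();print(o["t"],o["ee_rot"],r.grip_point_offset)
ims=[]
for c in("top","scene"):
    p=r.camera(c);w=cloud(p);np.savez(f"{c}.npz",w=w,c=p["color"]);ims.append(p["color"]);print(c,p["xyz"])
    for l in("basket","tray","ball1"):
        for d in r.trace(p,l):
            m=d["mask"];print(l,round(d["confidence"],2),d["rect"],np.nanmedian(w[m],0).round(3),np.nanmin(w[m],0).round(3),np.nanmax(w[m],0).round(3),p["color"][m].mean(0).round())
        for d in r.tip_of(p,l):print("  tip",l,d["at"],round(d["confidence"],2))
    save(p,c)
E
```

```text
0.0 [ 9.76252725e-01 -2.16632908e-01 -1.51821580e-04  8.81960730e-04] -0.0187
top [ 0.41500475 -0.00448537  0.87507102]
basket 0.88 [146.5, 221.0, 205.3, 291.7] [0.404 0.141 0.047] [ 0.334  0.076 -0.004] [0.47  0.202 0.112] [ 78. 119.  82.]
  tip basket [184.4, 255.9] 0.73
  tip basket [170.6, 168.0] 0.66
tray 0.96 [303.1, 118.7, 400.3, 218.8] [ 0.586 -0.242  0.005] [ 0.474 -0.346 -0.005] [ 0.694 -0.136  0.033] [89. 87. 86.]
  tip tray [350.1, 169.8] 0.57
ball1 0.43 [180.0, 167.9, 189.4, 176.7] [0.582 0.118 0.021] [0.573 0.109 0.014] [0.592 0.127 0.027] [183. 181. 176.]
  tip ball1 [187.4, 172.4] 0.63
  tip ball1 [124.1, 216.4] 0.46
scene [1.0411319  0.17179982 0.51635138]
basket 0.84 [308.0, 147.7, 380.2, 213.4] [0.406 0.137 0.019] [ 0.254  0.05  -0.004] [0.476 0.203 0.109] [43. 84. 48.]
basket 0.64 [294.4, 211.9, 372.1, 296.2] [0.606 0.158 0.037] [ 0.455  0.079 -0.004] [0.673 0.222 0.11 ] [79. 78. 76.]
  tip basket [332.3, 266.2] 0.66
  tip basket [337.8, 197.9] 0.57
tray 0.66 [81.3, 169.9, 180.0, 241.7] [ 0.594 -0.242  0.005] [ 0.479 -0.339 -0.002] [ 0.698 -0.136  0.031] [73. 73. 68.]
  tip tray [137.8, 207.2] 0.65
ball1 0.62 [385.4, 226.0, 398.5, 239.1] [0.498 0.245 0.016] [0.487 0.235 0.004] [0.505 0.256 0.022] [184.  76.   4.]
ball1 0.53 [311.3, 244.4, 322.6, 254.5] [0.591 0.124 0.019] [0.582 0.118 0.007] [0.598 0.13  0.024] [121. 121. 117.]
  tip ball1 [311.5, 249.5] 0.63
  tip ball1 [336.6, 243.2] 0.56
  tip ball1 [390.1, 232.1] 0.5
```

View pics/top.png

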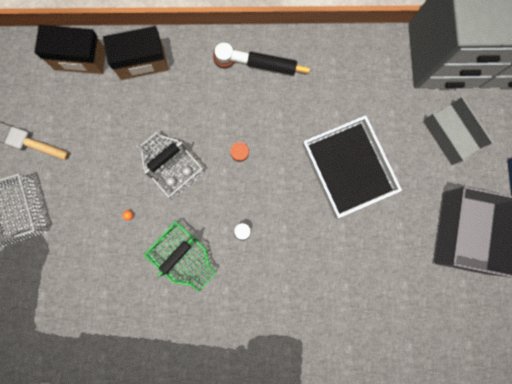

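View pics/scene.png

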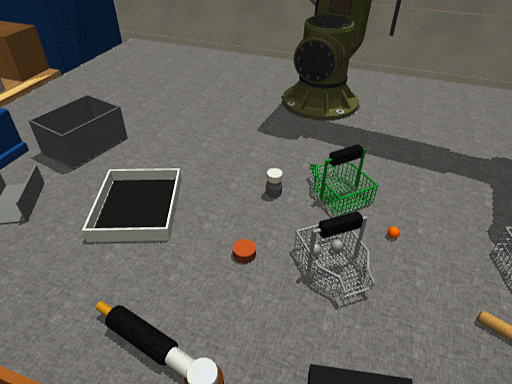

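The top view shows the steel basket with its handle near (163,157), the balls near (185,172), and the tapered spout end towards upper left (145,140). The green decoy is at (180,255) and the tray at (352,167). Next I'll fit the handle and tray precisely.

Run:
```python
from h import *
for c in("top","scene"):
    d=np.load(c+".npz");w,col=d["w"],d["c"].astype(int)
    m=(w[...,2]>.09)&(w[...,2]<.13)&(abs(w[...,0]-.6)<.1)&(abs(w[...,1]-.15)<.1)&(col.max(-1)<60)
    p=w[m];print(c,m.sum(),p.min(0).round(3),p.max(0).round(3))
    print(" rect",cv2.minAreaRect((p[:,:2]*1000).astype(np.float32)), np.percentile(p[:,2],[5,50,95]).round(4))
    q=(w[...,2]>.012)&(w[...,2]<.07)&(abs(w[...,0]-.6)<.12)&(abs(w[...,1]-.15)<.1)
    p=w[q];print(" body",q.sum(),cv2.minAreaRect((p[:,:2]*1000).astype(np.float32)))
    q=(w[...,2]>.022)&(w[...,2]<.04)&(abs(w[...,0]-.59)<.14)&(abs(w[...,1]+.24)<.14)
    p=w[q];print(" tray",q.sum(),cv2.minAreaRect((p[:,:2]*1000).astype(np.float32)))
t=cv2.imread("pics/top.png")[120:210,120:240];s=cv2.imread("pics/scene.png")[200:310,280:400]
t=cv2.resize(t,(500,375),interpolation=2);s=cv2.resize(s,(290,266),interpolation=2)
o=np.zeros((375,790,3),np.uint8);o[:,:500]=t;o[:266,500:]=s;cv2.imwrite("pics/crop.png",o)
```

```text
top 333 [0.568 0.122 0.091] [0.62  0.179 0.112]
 rect ((595.4696044921875, 151.3009796142578), (16.493328094482422, 65.56829071044922), 39.99420928955078) [0.0965 0.1079 0.1106]
 body 785 ((571.572265625, 197.64068603515625), (134.23570251464844, 193.86605834960938), 39.63337326049805)
 tray 756 ((585.1763916015625, -238.85275268554688), (180.26454162597656, 151.64028930664062), 21.629058837890625)
scene 675 [0.571 0.117 0.09 ] [0.63  0.186 0.11 ]
 rect ((600.8919677734375, 151.3814697265625), (18.622833251953125, 88.44517517089844), 40.40179443359375) [0.0919 0.1063 0.1087]
 body 1478 ((576.9432983398438, 196.66067504882812), (133.23153686523438, 189.6660919189453), 38.586883544921875)
 tray 1077 ((587.0238037109375, -238.58309936523438), (183.57228088378906, 151.0546417236328), 21.61016082763672)
```

View pics/crop.png

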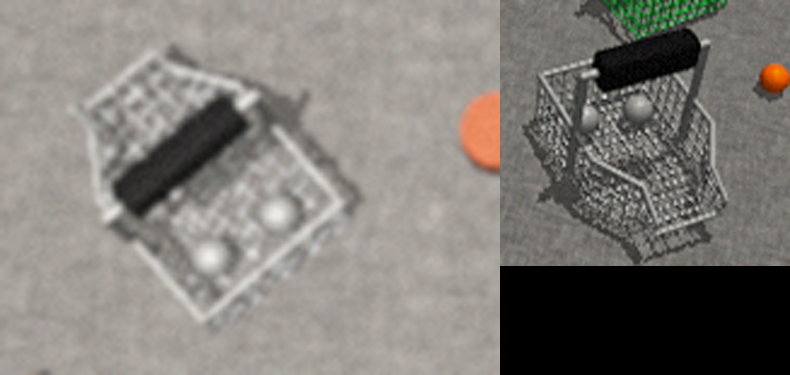

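```bash
cat >> h.py <<'E'
from scipy.spatial.transform import Rotation as Ro
G=0.0187
def pose(h,yaw,tilt,s):
    """handle centre h (world), basket yaw/tilt in deg -> TCP position, quaternion"""
    B=Ro.from_euler('ZY',[yaw,tilt],degrees=True).as_matrix()
    T=np.column_stack([s*B[:,1],s*B[:,0],-B[:,2]])
    return np.array(h)+G*T[:,2], Ro.from_matrix(T).as_quat(), B
def lip_pose(lip,yaw,tilt,s):
    """same, with the lip (75,0,23 mm) at a given point"""
    B=pose([0,0,0],yaw,tilt,s)[2]
    return pose(np.array(lip)+B@np.array([-.075,0,.074]),yaw,tilt,s)
H=np.array([.596,.151,.097]);YAW=40.;TR=np.array([.586,-.239,0])
E
python3 - <<'E'
from h import *
f=lambda q:None if q is None else np.round(q,2)
for s in(1,-1):
    for z in(.097,.2): print("pick",s,z,f(r.solve_ik(*pose([.596,.151,z],YAW,0,s)[:2])))
    for yaw in(21.6,90,120,158,180,201.6,225,250,290):
        d=np.array([np.cos(np.radians(yaw)),np.sin(np.radians(yaw)),0])
        L=TR-.025*d+[0,0,.055]
        print(s,yaw,[f(r.solve_ik(*lip_pose(L,yaw,t,s)[:2])) for t in(0,50)])
E
```

```text
pick 1 0.097 None
pick 1 0.2 None
1 21.6 [array([-0.15, -0.03, -0.21,  0.  , -1.39, -2.61]), array([ 0.04,  0.68,  0.4 ,  0.3 , -2.12, -2.76])]
1 90 [array([-0.23,  0.26,  0.11,  0.  , -1.42, -1.34]), array([ 0.21,  0.08, -0.52,  0.88, -1.34, -2.16])]
1 120 [array([-0.19,  0.36,  0.23,  0.  , -1.44, -0.85]), array([ 0.11, -0.23, -0.84,  1.11, -0.9 , -1.87])]
1 158 [array([-0.12,  0.41,  0.29,  0.  , -1.45, -0.27]), array([-0.07, -0.46, -0.97,  0.88, -0.31, -1.06])]
1 180 [array([-0.06,  0.39,  0.27,  0.  , -1.45,  0.06]), array([-0.13, -0.39, -0.6 , -0.2 , -0.5 ,  0.26])]
1 201.6 [array([-0.01,  0.34,  0.21,  0.  , -1.44,  0.39]), array([-0.43, -0.18, -0.26, -0.74, -0.95,  1.08])]
1 225 [array([ 0.04,  0.26,  0.11,  0.  , -1.42,  0.74]), array([-0.55,  0.07,  0.01, -0.87, -1.35,  1.46])]
1 250 [array([ 0.08,  0.16, -0.01,  0.  , -1.4 ,  1.14]), array([-0.55,  0.32,  0.29, -0.86, -1.71,  1.72])]
1 290 [array([ 0.09, -0.02, -0.19,  0.  , -1.39,  1.83]), array([-0.42,  0.64,  0.69, -0.73, -2.17,  2.09])]
pick -1 0.097 [ 0.57  0.11 -0.12  0.   -1.34  0.12]
pick -1 0.2 [ 0.57  0.08  0.04 
[... 265 characters left out ...]
6,  0.23,  0.  , -1.44,  2.29]), array([ 0.11, -0.23, -0.84,  1.11, -0.9 ,  1.27])]
-1 158 [array([-0.12,  0.41,  0.29,  0.  , -1.45,  2.87]), array([-0.07, -0.46, -0.97,  0.88, -0.31,  2.08])]
-1 180 [None, array([-0.13, -0.39, -0.6 , -0.2 , -0.5 , -2.88])]
-1 201.6 [array([-0.01,  0.34,  0.21,  0.  , -1.44, -2.76]), array([-0.43, -0.18, -0.26, -0.74, -0.95, -2.06])]
-1 225 [array([ 0.04,  0.26,  0.11,  0.  , -1.42, -2.4 ]), array([-0.55,  0.07,  0.01, -0.87, -1.35, -1.68])]
-1 250 [array([ 0.08,  0.16, -0.01,  0.  , -1.4 , -2.  ]), array([-0.55,  0.32,  0.29, -0.86, -1.71, -1.42])]
-1 290 [array([ 0.09, -0.02, -0.19,  0.  , -1.39, -1.32]), array([-0.42,  0.64,  0.69, -0.73, -2.17, -1.05])]
```

Run:
```python
from h import *
r.reach(*pose(H+[0,0,.12],YAW,0,-1)[:2])
r.command_gripper(0.6)
r.move_straight(*pose(H,YAW,0,-1)[:2],speed=.12)
print(r.get_obs()["wrist_force"])
r.command_gripper(0.0,70)
o=r.get_obs();print(o["gripper_width"],o["grasp_force"],o["wrist_force"])
r.move_straight(*pose(H+[0,0,.03],YAW,0,-1)[:2],speed=.06)
r.move_straight(*pose(H+[0,0,.13],YAW,0,-1)[:2],speed=.1)
o=r.get_obs();print(o["t"],o["gripper_width"],o["grasp_force"],o["wrist_force"])
save(r.camera("scene"),"lift")
```

```text
[ 0.0737871   0.09572043 -0.00399374]
0.198384525478094 69.30611371994019 [0.34392741 0.82509029 1.38406872]
6.375 0.20107295106547976 68.70199084281921 [ 0.33249917 -0.34093725 -2.59879833]
```

View pics/lift.png

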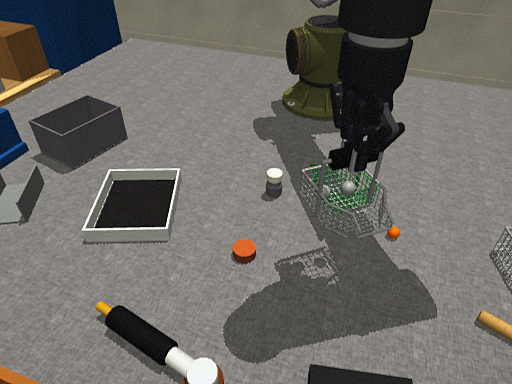

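The basket is held level at about (345,195), and both balls are still in it. Next I carry it to the tray and tip it slowly about the lip.

Run:
```python
from h import *
Y=21.6;d=np.array([np.cos(np.radians(Y)),np.sin(np.radians(Y)),0])
L=TR-.02*d+[0,0,.055]
p,q,_=lip_pose(L+[0,0,.085],Y,0,-1)
r.move_straight(p,q,speed=.1)
r.move_straight(*lip_pose(L+[0,0,.03],Y,0,-1)[:2],speed=.08)
print(r.get_obs()["t"],r.get_obs()["tcp_pos"])
for t in(10,18,24,30,36,42,48):
    a=lip_pose(L+[0,0,max(0,.03-.03*t/24)],Y,t,-1)[:2]
    r.move_straight(*a,speed=.035)
    if t==18:r.sleep(.4)
r.sleep(.8)
print(r.get_obs()["t"],r.get_obs()["tcp_pos"],r.get_obs()["wrist_force"])
a=r.camera("scene");b=r.camera("top")
cv2.imwrite("pics/tip.png",cv2.cvtColor(np.hstack([a["color"][120:300,30:330],b["color"][70:250,220:440]]),cv2.COLOR_RGB2BGR))
```

```text
11.775 [ 0.49794284 -0.2741834   0.14092683]
15.9667 [ 0.55896619 -0.24969862  0.14768084] [ 0.27510438 -0.7174718  -2.36196334]
```

View pics/tip.png

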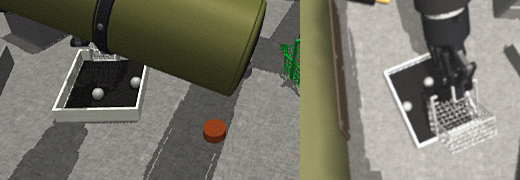

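Both balls are in the tray, at (98,93) and (135,83) in the crop, and the basket is empty. I'll lift clear, level it, and return it to its original spot.

Run:
```python
from h import *
Y=21.6;d=np.array([np.cos(np.radians(Y)),np.sin(np.radians(Y)),0])
L=TR-.02*d+[0,0,.13]
r.move_straight(*lip_pose(L,Y,48,-1)[:2],speed=.1)
r.move_straight(*lip_pose(L+[0,0,.02],Y,0,-1)[:2],speed=.06)
r.move_straight(*pose(H+[0,0,.10],YAW,0,-1)[:2],speed=.12)
r.move_straight(*pose(H+[0,0,.015],YAW,0,-1)[:2],speed=.08)
hit=r.move_straight(*pose(H+[0,0,-.003],YAW,0,-1)[:2],speed=.02,threshold=3)
print(hit,r.get_obs()["tcp_pos"],r.get_obs()["wrist_force"])
r.command_gripper(0.5);r.sleep(.2)
p=pose(H,YAW,0,-1)
r.move_straight(np.array(r.get_obs()["tcp_pos"])+[0,0,.13],speed=.1)
r.reach([.3,.4,.3],p[1])
r.sleep(.5)
a=r.camera("scene");b=r.camera("top")
cv2.imwrite("pics/end.png",cv2.cvtColor(np.hstack([a["color"][140:320,60:410],b["color"][100:280,110:430]]),cv2.COLOR_RGB2BGR))
w=cloud(b)
for x in r.trace(b,"ball1"): print(x["confidence"],np.nanmedian(w[x["mask"]],0).round(3))
w=cloud(a);m=(w[...,2]>.09)&(w[...,2]<.14)&(abs(w[...,0]-.6)<.1)&(abs(w[...,1]-.15)<.1);print(np.nanpercentile(w[m],[2,50,98],axis=0))
print(r.get_obs()["t"])
```

```text
True [0.59601645 0.15107407 0.07876338] [0.21480032 0.67041514 3.4702396 ]
0.64 [ 0.564 -0.184  0.022]
0.61 [ 0.618 -0.234  0.022]
0.47 [ 0.586 -0.244  0.005]
[[0.57151659 0.12026688 0.09093573]
 [0.60302606 0.15265012 0.10548072]
 [0.6267364  0.18624107 0.10894434]]
28.0833
```

View pics/end.png

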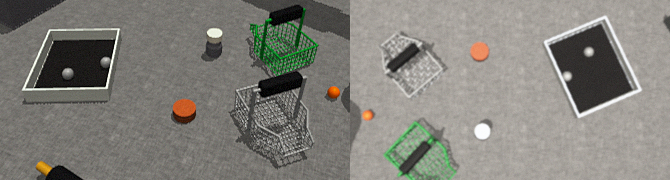

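Both balls lie in the tray, at (67,74) and (105,62), and the empty basket stands upright at (275,115).

```bash
python3 -c "
from plant import r
print(r.hand_in())"
```

```text
the job is handed in; nothing more can be done
None
```

I tipped both steel balls into the tray, stood the empty basket upright where it started, clear of the tray, let go, and handed the job in at about 28 s; the hand-in gave no verdict.

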